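# Clock the sample tray onto its drive and load the urgent tube

### The arm

A 7-joint arm with a two-finger parallel gripper is mounted at the origin on the work surface. World frame = base frame: x ahead of the robot, y to its left, z up, the work surface at z = 0. Lengths are in m, angles in rad, forces in N, time in s.
With the tool pointing down it reaches from about 0.4 to 0.875 m from the base axis. Payload 4.4 kg.
Tool frame: the origin (TCP) lies on the front face of the gripper's body, between the roots of the fingers; the fingertips stand arm.tips_ahead ahead of it and the grasp point (between the pads) lies 54 mm ahead of it (arm.tips_ahead is the distance from the TCP to the fingertips, in m); z points along the fingers, y is the line along which they close (so a half turn about z gives the same grasp; the last joint's range is limited). The gripper opens to 85 mm and grips with 20 to 120 N. Pads are 22 mm wide; open, the fingers measure 114 mm over their backs; the gripper's body (76 mm by 85 mm) begins 54 mm behind the grasp point. The pads swing forward as they close: fully open they stand 13 mm farther back than shut.
Start: joints at [-1.296, 0.628, 0.038, 1.517, -0.027, 0.996, -0.02], TCP at [0.217, 0.613, 0.304] pointing down, gripper open.
Joint ranges: [-3.06, 3.06], [-0.37, 2.12], [-1.25, 1.32], [0.18, 2.47], [-1.1, 4.24], [0.23, 1.98], [-2.94, 2.94]. Speed limits (rad/s): [2.57, 2.57, 3.14, 3.14, 3.14, 3.14, 3.14].

### API

Orientations are given as a unit quaternion [x, y, z, w].
In Python, from bench import arm gives the robot as it stands. The module is installed in compiled form; this text tells all that it offers.
- The arm moves only by the tool carry_out, never from a script. Its argument "series" is a list of rows, each a list of 5 numbers: the shift along the tool's x, y, z in m, then the turn about the tool's z in rad, then the opening, from 0 (shut) to 1 (fully open). A call has 1 to 8 rows; each row shifts and turns the commanded pose from where the row before left it, along the tool's axes as they then stand; what a row does not reach is not made up. A row lasts 1/8 s, in which the tool goes at most 62.5 mm and 10.7 degrees, less where a joint would pass 70% of its speed; a pose out of reach is approached as far as the arm can. A call is refused whole if a number of a shift passes 0.0625 or a number of a turn 0.188, either way. A call with a gripper value outside its range is refused whole. The fingers move at their own pace and stop on an object; "grip_force" is the grip in N (left out, the last holds). Time passes only in rows, so rows that do not move let the fingers close. It gives the time, the measured TCP pose, the force, the opening and the grip force at its end, in the units of the state.
- arm.state(): the state, without advancing time (a new reading comes with each control period).
- arm.get_image(name): name is "side" or "top" or "wrist"; returns a dict with "image" (480x640x3 uint8, blue, green, red), "fov_y" (degrees; the focal length in pixels is half the picture's height over the tangent of half this angle, whatever the lens; pixels are square), "cx", "cy" (the principal point, pixels), "rvec" (rotation vector, rad) and "tvec" (3), from world to camera coordinates, as OpenCV has them. Camera axes: x right, y down, z forward; pixel columns grow to the right and rows downward; lengths in m; the calibration is good to about 2 mm. A picture is of the moment at which its call begins. There is no depth.
- arm.hand_in(): hands the job in; it is judged then, once.
The state is a dict: "t": time; "qpos": joint angles; "joint_vel": joint speeds; "effort": joint torques, N m; "tcp_pos": TCP position; "eef_rot": TCP orientation; "wrist_force": force on the tool from outside, world axes, zero at the start; "torque": the same for the moment, N m; "grip_width": finger opening in m; "finger_force": force on a finger pad.
Only numpy, scipy, OpenCV 4.12 (cv2) and the standard library are available. Lean on these libraries where they do the work, as an engineer would, in place of code of your own. Each camera call takes 0.05 s, during which the arm holds its last target. There are 200 camera calls.

### The job

The sample tray has been set on the sampler's spindle but still rides on top of the drive pins: push one of its spokes round, slowly and gently, until, with the red pocket about at the red index mark, you feel the tray drop onto the pins and stop; push no further, and do not lift or tip the tray. Load the red-capped urgent tube from the blue bench rack fully down into the red pocket without forcing it and let go. Leave the other tubes and the things on the bench as they are.

Things in the scene. Friction and masses are not known exactly. Their poses are not given: they have to be found in the camera images.
- unit: sampler module, fixed, white: base 320 x 320 x 55 mm high, with a 135 mm tower (and a parked probe arm, to 236 mm) behind it from 150 to 260 mm along its +x. Origin: under the spindle axis, at bench height. Its -x side is the front, with the index mark. Its own z is up
- index_mark (a point): red diamond and line on the module's deck at the front, 139 mm from the spindle axis (unit's -x), 55 mm above the bench. Pushed slowly (under 20 mm/s at the spoke) the tray drops 5 mm onto the pins near here, to 60 mm above the bench, and is then blocked both ways with up to 0.07 rad of play; pushed fast it may skip past. More than 12 N on it is too hard on the pins
- tray: loose round sample tray on the spindle, diameter 239 mm, 0.44 to 0.72 kg. Origin: centre of its underside, z up. Floor 6 mm thick. An outer ring (77 to 119 mm radius) stands 42 mm high with 12 square pockets 16 mm wide at 96 mm radius, every 30 deg. It starts 5 mm too high (underside 65 mm above the bench), lying on the tops of the hidden drive pins, and slides round either way under 1 to 2.5 N
- spoke (a point): a point 52 mm out on one of the tray's four teal upright spokes (45 deg from tray +x; the others follow every 90 deg), 21 mm above the underside. Spokes: 8 mm thick, top 36 mm above the underside, from the hub sleeve (17 mm radius, 35 mm high) to the ring. Between them are open recesses, 17 to 77 mm radius, where a closed gripper reaches down to push a spoke
- spindle (a point): top of the fixed spindle, 102 mm above the bench, on the unit's axis; the tray turns round it. Under the tray is the drive, its three pins parked at an unknown angle: the tray fits at one angle only, where the red pocket is within 0.23 rad (under half a pocket pitch) of the mark, either side. This is not seen, only felt
- red_pocket (a point): middle of the floor of the pocket with the red frame and red rim stripe, 96 mm from the tray's axis along tray -x, 6 mm above its underside (so 36 mm below the top of the ring)
- rack: blue rack block fixed to the bench, 204 x 52 x 42 mm, four square pockets 16 to 17 mm wide in a row along its x at -72, -24, 24, 72 mm, pocket floors 6 mm above the bench. Origin: centre of the underside
- red_tube: loose capped tube, 13 mm diameter, 60 mm long, 14 g, round foot; red cap 16 mm diameter over its top 16 mm. Stands upright in one of the rack's pockets, top 24 mm above the rack. Origin: its lowest point, z up along the tube
- tube_a: lavender-capped tube of the same shape, in the tray (leave in)
- tube_b: gold-capped tube of the same shape, in the tray (leave in)
- tube_c: light-blue-capped tube of the same shape, in the tray (leave in)
- tube_d: lavender-capped tube of the same shape, in the bench rack (leave)
- tube_e: green-capped tube of the same shape, in the bench rack (leave)
- reagent: white bottle, 60 mm diameter, 130 mm high, on the bench (leave)
- control: amber jar, 38 mm diameter, 55 mm high (leave)
- marker: black pen lying on the bench, 130 mm long (leave)

How it is judged:
By the outcome, as a careful person would: the job done as asked, in the order asked, and still so for the second after the job is handed in, with the robot touching nothing.
It also fails if it takes over 67 s, if anything falls off the work surface, if the arm or the gripper's body presses on something with over 40 N, if the wrist force passes 120 N, or if a joint passes its speed limit or range.

## Working session

There is one attempt and no reset: what is moved stays moved. The work goes in short steps, Python scripts to look and compute and a tool call to move; the robot and the scene stay as the last step left them, time stands still between calls to the robot, and variables do not carry over. Pictures are saved under pics/ and viewed, at most 10 in all, crops included, and the job is handed in when it is done.

Besides the shell and the picture viewer there is one more tool, called by a JSON object that holds its "name" and its "arguments", one argument or row to a line. carry_out: Moves the arm, as the interface text tells. Its arguments: {"type":"object","properties":{"series":{"type":"array"},"grip_force":{"type":"number"}},"required":["series"]}

```bash
mkdir -p pics; cat > h.py <<'E'
import numpy as np, cv2
from bench import arm
from scipy.spatial.transform import Rotation as R
def cam(name):
    d=arm.get_image(name); h=d["image"].shape[0]
    f=h/2/np.tan(np.radians(d["fov_y"])/2)
    d["K"]=np.array([[f,0,d["cx"]],[0,f,d["cy"]],[0,0,1.]]); d["R"]=cv2.Rodrigues(np.array(d["rvec"],float))[0]; d["t"]=np.array(d["tvec"],float).ravel()
    d["C"]=-d["R"].T@d["t"]; return d
def plane(d,uv,z):
    r=d["R"].T@np.linalg.inv(d["K"])@np.array([uv[0],uv[1],1.]); return d["C"]+r*(z-d["C"][2])/r[2]
def proj(d,p):
    q=d["K"]@(d["R"]@np.array(p,float)+d["t"]); return q[:2]/q[2]
def ray(d,uv):
    r=d["R"].T@np.linalg.inv(d["K"])@np.array([uv[0],uv[1],1.]); return r/np.linalg.norm(r)
def two(d1,u1,d2,u2):
    a,b=ray(d1,u1),ray(d2,u2); s=np.linalg.lstsq(np.c_[a,-b],d2["C"]-d1["C"],rcond=None)[0]
    p,q=d1["C"]+s[0]*a,d2["C"]+s[1]*b; return (p+q)/2,np.linalg.norm(p-q)
def blobs(d,lo,hi,amin=15):
    h=cv2.cvtColor(d["image"],cv2.COLOR_BGR2HSV); 
    m=cv2.inRange(h,lo,hi) if lo[0]<=hi[0] else cv2.inRange(h,(lo[0],lo[1],lo[2]),(180,hi[1],hi[2]))|cv2.inRange(h,(0,lo[1],lo[2]),hi)
    n,l,s,c=cv2.connectedComponentsWithStats(m); return [(c[i].round(1).tolist(),s[i].tolist()) for i in range(1,n) if s[i][4]>=amin]
E
python3 - <<'E'
from h import *
print(arm.tips_ahead,arm.state())
for n in ("top","side","wrist"):
    d=cam(n); cv2.imwrite(f"pics/{n}0.png",d["image"]); print(n,d["C"],d["fov_y"],d["cx"],d["cy"])
    print([ (b,plane(d,b[0],.1).round(3).tolist()) for b in blobs(d,(172,120,80),(6,255,255))])
E
```

```text
0.0726 {'t': 0.0, 'qpos': array([-1.29576143,  0.62936497,  0.03843868,  1.51842788, -0.0270069 ,
        0.99626378, -0.02003106]), 'joint_vel': array([-0.00073321,  0.00129802,  0.00056453,  0.00046635,  0.00036268,
       -0.00019273, -0.000167  ]), 'effort': array([ 3.79455032e-04, -5.63416350e+01,  1.22668751e+00, -1.93429631e+01,
        1.11372260e-02,  1.09299249e-02,  3.48086905e-05]), 'tcp_pos': array([0.21707757, 0.61214203, 0.30295752]), 'eef_rot': array([ 1.69610203e-01,  9.85510747e-01, -9.60593159e-04, -1.55104476e-04]), 'wrist_force': array([ 0.36056814, -0.79849458, -0.30822717]), 'torque': array([0.05920151, 0.0058172 , 0.0102271 ]), 'finger_force': 0.0, 'grip_width': 0.08550453952590838}
top [ 0.44356615 -0.01478021  1.2566766 ] 52.43292863092469 313.0083518969168 233.7678649414996
[(([620.2, 89.2], [617, 87, 7, 6, 30]), [0.871, -0.761, 0.1]), (([559.9, 257.0], [539, 221, 54, 71, 2092]), [0.468, -0.589, 0.1]), (([183.5, 243.0], [181, 241, 6, 5, 26]), [0.523, 0.301, 0.1]), (([351.4, 289.0], [349, 286, 6, 7, 21]), [0.404, -0.095, 0.1])]
side [ 0.31437628 -0.85703284  0.75279314] 55.2914028801048 317.5362217495591 242.50419373420084
[(([358.6, 291.0], [351, 286, 17, 10, 57]), [0.598, -0.196, 0.1]), (([258.9, 291.8], [253, 289, 12, 6, 38]), [0.395, -0.148, 0.1])]
wrist [0.14632971 0.63736547 0.37339836] 58.078155929493235 319.2651880181585 239.22319546970732
[]
```

View pics/top0.png

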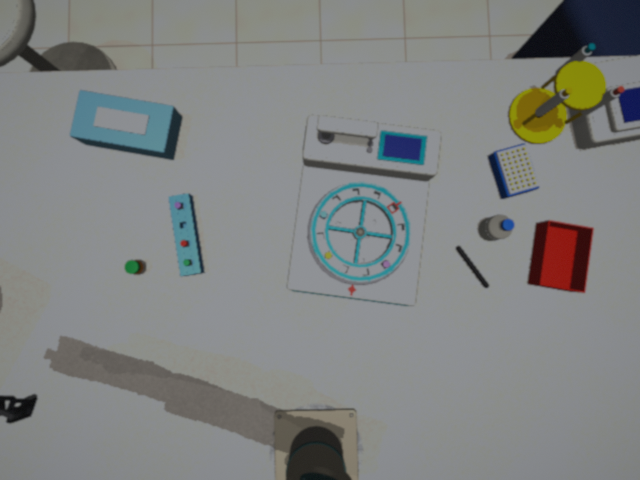

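View pics/side0.png

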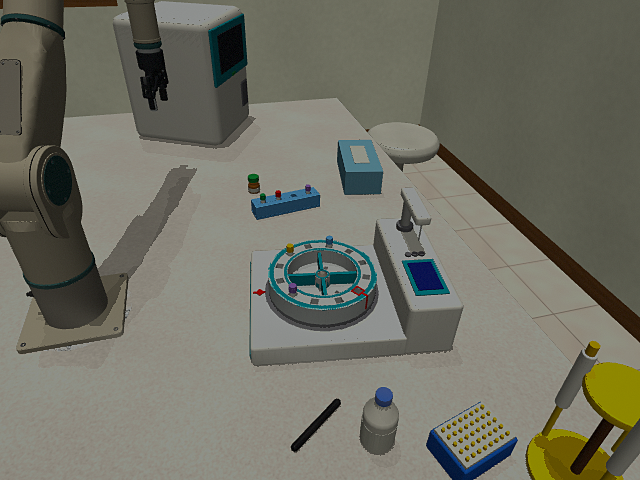

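Top view: spindle about (360,232), index mark (351,289), red pocket about (393,207), red tube (184,243) third in the rack. The side view shows the same, with the red pocket at (359,291). The tray has to turn about 135° clockwise.

```bash
python3 - <<'E'
from h import *
d=cam("top"); im=d["image"]; hsv=cv2.cvtColor(im,cv2.COLOR_BGR2HSV)
m=cv2.inRange(hsv,(82,90,60),(100,255,255)); roi=np.zeros_like(m); cv2.circle(roi,(360,232),62,255,-1); m&=roi
c=max(cv2.findContours(m,cv2.RETR_EXTERNAL,cv2.CHAIN_APPROX_NONE)[0],key=cv2.contourArea)
P=np.array([plane(d,p[0],.107) for p in c])[:,:2]
A=np.linalg.lstsq(np.c_[2*P,np.ones(len(P))],(P**2).sum(1),rcond=None)[0]; ctr=A[:2]; print("ctr",ctr,"r",np.sqrt(A[2]+ctr@ctr))
mk=plane(d,(351.4,289),.055)[:2]; print("mark",mk,np.linalg.norm(mk-ctr)); v=mk-ctr; print("mark ang",np.degrees(np.arctan2(v[1],v[0])))
for b in blobs(d,(170,60,60),(8,255,255),4):
    p=plane(d,b[0],.107)[:2]; w=p-ctr
    if np.linalg.norm(w)<.13: print("red",b,np.linalg.norm(w),np.degrees(np.arctan2(w[1],w[0])))
# spokes angles
ys,xs=np.nonzero(m); Q=np.array([plane(d,(x,y),.101)[:2] for x,y in zip(xs,ys)])-ctr; r=np.hypot(*Q.T); k=(r>.03)&(r<.068)
a=np.arctan2(Q[k,1],Q[k,0]); print("spoke mod90",np.degrees(np.angle(np.exp(4j*a).mean())/4), abs(np.exp(4j*a).mean()))
for n,lo,hi in (("red",(172,120,80),(6,255,255)),):
    for b in blobs(d,lo,hi): 
        if 150<b[0][0]<220: print("tube",b,plane(d,b[0],.066))
s=cam("side")
for b in blobs(s,(172,120,60),(6,255,255),4):print("side",b)
c1=cv2.resize(im[170:310,280:440],None,fx=4,fy=4); c2=cv2.resize(s["image"][170:330,230:400],None,fx=3.5,fy=3.5)
cv2.imwrite("pics/crop0.png",c1)
q=arm.state(); print(R.from_quat(q["eef_rot"]).as_matrix().round(3))
E
```

```text
ctr [ 0.53997885 -0.11954052] r 0.08247121697849767
mark [ 0.40288713 -0.09813486] 0.13875280467031958
mark ang 171.12543172654998
red ([393.7, 206.3], [387, 202, 14, 12, 56]) 0.09948198684390987 -54.7600486145057
spoke mod90 -10.163998094795158 0.9756366872602336
tube ([183.5, 243.0], [181, 241, 6, 5, 26]) [0.52513816 0.31064529 0.066     ]
side ([277.8, 193.3], [275, 190, 6, 8, 35])
side ([360.9, 294.4], [351, 286, 17, 23, 82])
side ([259.1, 291.8], [253, 289, 13, 6, 39])
[[-0.942  0.334 -0.   ]
 [ 0.334  0.942 -0.001]
 [-0.    -0.001 -1.   ]]
```

View pics/crop0.png

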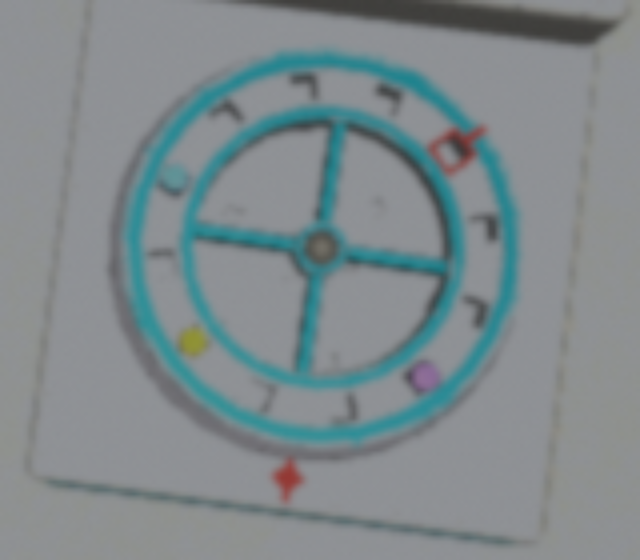

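Crop: the red pocket frame is at crop (452,152), i.e. about −55° in the world, and the index mark is at 171°. The spokes are at −10°/80°/170°/−100°. I'll push the −10° spoke clockwise, so I'm moving above the recess at about 24°.

{"name": "carry_out", "arguments": {
  "series": [
    [-0.042, -0.039, 0, 0, 0],
    [-0.042, -0.039, 0, 0, 0],
    [-0.042, -0.039, 0, 0, 0],
    [-0.042, -0.039, 0, 0, 0],
    [-0.042, -0.039, 0, 0, 0],
    [-0.042, -0.039, 0, 0, 0],
    [-0.042, -0.039, 0, 0, 0],
    [-0.042, -0.039, 0, 0, 0]
  ],
  "grip_force": 30
}}

```text
t: 1.25
tcp_pos: [0.4304, 0.2047, 0.3041]
eef_rot: [0.169, 0.986, 0.0, 0.0]
wrist_force: [0.9, 0.9, -0.4]
grip_width: -0.0002
finger_force: 0.0
```

{"name": "carry_out", "arguments": {
  "series": [
    [-0.042, -0.039, 0, 0, 0],
    [-0.042, -0.039, 0, 0, 0],
    [-0.042, -0.039, 0, 0, 0],
    [-0.042, -0.039, 0, 0, 0],
    [0, 0, 0, -0.186, 0],
    [0, 0, 0, -0.186, 0],
    [0, 0, 0, -0.186, 0],
    [0, 0, 0, -0.186, 0]
  ]
}}

```text
t: 2.25
tcp_pos: [0.5358, 0.003, 0.3039]
eef_rot: [-0.203, 0.979, 0.0, -0.0]
wrist_force: [-0.3, -0.3, -0.2]
grip_width: 0.0001
finger_force: 0.0
```

```bash
cat > go.py <<'E'
from h import *
import sys
def rel(x,y,z,hd=None):
    s=arm.state(); M=R.from_quat(s["eef_rot"]).as_matrix(); h=np.degrees(np.arctan2(M[1,0],M[0,0]))
    print("t",s["t"],"tcp",s["tcp_pos"].round(4),"head",h.round(2),"q",s["qpos"].round(2),"F",s["wrist_force"].round(1),"w",round(s["grip_width"],4),"z",M[:,2].round(3))
    d=M.T@(np.array([x,y,z])-s["tcp_pos"]); print("shift tool",d.round(4), "turn", None if hd is None else np.radians(((h-hd+180)%360)-180).round(3))
if __name__=="__main__": rel(*map(float,sys.argv[1:]))
E
python3 go.py .5857 -.0992 .155 204
```

```text
t 2.25 tcp [0.5358 0.003  0.3039] head -156.56 q [ 0.02  0.47 -0.11  1.83  0.07  0.84  1.85] F [-0.3 -0.3 -0.2] w 0.0001 z [-0.  0. -1.]
shift tool [-0.0052 -0.1136  0.1489] turn -0.01
```

{"name": "carry_out", "arguments": {
  "series": [
    [-0.003, -0.057, 0.02, -0.01, 0],
    [-0.002, -0.057, 0.02, 0, 0],
    [0, 0, 0.04, 0, 0],
    [0, 0, 0.035, 0, 0],
    [0, 0, 0.02, 0, 0],
    [0, 0, 0.014, 0, 0],
    [0, 0, 0, 0, 0]
  ]
}}

```text
t: 3.12
tcp_pos: [0.5852, -0.0995, 0.1542]
eef_rot: [-0.205, 0.979, 0.0, -0.001]
wrist_force: [0.2, -1.0, -0.2]
grip_width: -0.0
finger_force: 0.0
```

```bash
python3 - <<'E'
from h import *
from go import rel
rel(.5857,-.0992,.155,204)
d=cam("side"); cv2.imwrite("pics/s1.png",cv2.resize(d["image"][150:360,220:460],None,fx=2.8,fy=2.8))
E
```

```text
t 3.125 tcp [ 0.5852 -0.0995  0.1542] head -156.32 q [ 0.17  0.74 -0.08  1.8   0.1   0.6   2.01] F [ 0.2 -1.  -0.2] w -0.0 z [-0.002  0.    -1.   ]
shift tool [-0.0005  0.0001 -0.0008] turn -0.006
```

View pics/s1.png

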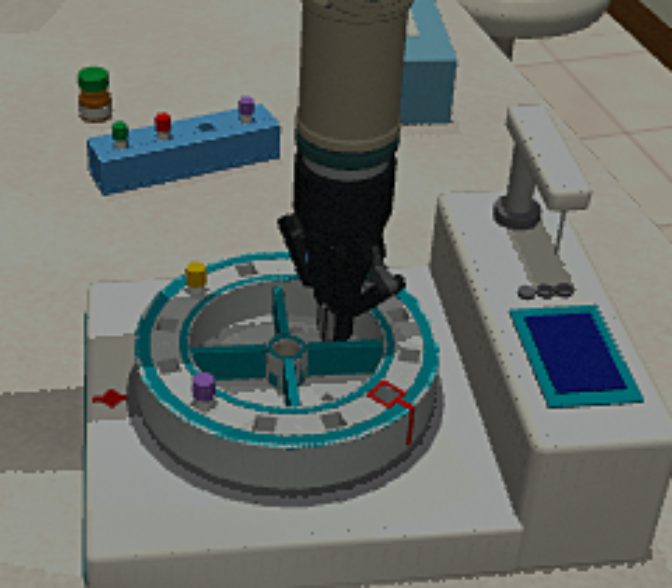

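The closed fingers stand in the recess on the counter-clockwise side of the spoke, clear of everything. Starting the slow arc push.

{"name": "carry_out", "arguments": {
  "series": [
    [4e-05, -0.002, 0, 0.04, 0],
    [4e-05, -0.002, 0, 0.04, 0],
    [4e-05, -0.002, 0, 0.04, 0],
    [4e-05, -0.002, 0, 0.04, 0],
    [4e-05, -0.002, 0, 0.04, 0],
    [4e-05, -0.002, 0, 0.04, 0],
    [4e-05, -0.002, 0, 0.04, 0],
    [4e-05, -0.002, 0, 0.04, 0]
  ]
}}

```text
t: 4.18
tcp_pos: [0.5898, -0.114, 0.1549]
eef_rot: [-0.046, 0.999, 0.001, 0.0]
wrist_force: [1.1, 4.0, 1.8]
grip_width: -0.0
finger_force: 2.0
```

{"name": "carry_out", "arguments": {
  "series": [
    [4e-05, -0.002, 0, 0.04, 0],
    [4e-05, -0.002, 0, 0.04, 0],
    [4e-05, -0.002, 0, 0.04, 0],
    [4e-05, -0.002, 0, 0.04, 0],
    [4e-05, -0.002, 0, 0.04, 0],
    [4e-05, -0.002, 0, 0.04, 0],
    [4e-05, -0.002, 0, 0.04, 0],
    [4e-05, -0.002, 0, 0.04, 0]
  ]
}}

```text
t: 5.18
tcp_pos: [0.5886, -0.1311, 0.1549]
eef_rot: [0.115, 0.993, -0.0, 0.0]
wrist_force: [1.0, 3.8, 0.5]
grip_width: 0.0003
finger_force: 1.7
```

```bash
cat > tr.py <<'E'
from h import *
C=np.array([.540,-.1195])
def tray():
    d=cam("top"); 
    hs=cv2.cvtColor(d["image"],cv2.COLOR_BGR2HSV)
    for b in blobs(d,(170,60,60),(8,255,255),4):
        w=plane(d,b[0],.105)[:2]-C; r=np.hypot(*w)
        if r<.13: print("red r",r.round(4),"ang",np.degrees(np.arctan2(w[1],w[0])).round(1),b[1])
    for n,lo,hi in (("gold",(22,100,80),(34,255,255)),("lav",(125,40,80),(160,255,255))):
        for b in blobs(d,lo,hi,8):
            w=plane(d,b[0],.128)[:2]-C; r=np.hypot(*w)
            if r<.13: print(n,"r",r.round(4),"ang",np.degrees(np.arctan2(w[1],w[0])).round(1))
    s=arm.state(); w=s["tcp_pos"][:2]-C; print("t",s["t"],"finger r",np.hypot(*w).round(4),"ang",np.degrees(np.arctan2(w[1],w[0])).round(2),"z",s["tcp_pos"][2].round(4),"F",s["wrist_force"].round(2),"tang",(s["wrist_force"][:2]@np.array([-w[1],w[0]])/np.hypot(*w)).round(2),"q7",s["qpos"][6].round(2))
if __name__=="__main__": tray()
E
python3 tr.py
```

```text
gold r 0.0948 ang 101.7
t 5.225 finger r 0.0499 ang -13.8 z 0.1549 F [0.77 2.51 0.57] tang 2.62 q7 1.6
```

{"name": "carry_out", "arguments": {
  "series": [
    [4e-05, -0.002, 0, 0.04, 0],
    [4e-05, -0.002, 0, 0.04, 0],
    [4e-05, -0.002, 0, 0.04, 0],
    [4e-05, -0.002, 0, 0.04, 0],
    [4e-05, -0.002, 0, 0.04, 0],
    [4e-05, -0.002, 0, 0.04, 0],
    [4e-05, -0.002, 0, 0.04, 0],
    [4e-05, -0.002, 0, 0.04, 0]
  ]
}}

```text
t: 6.22
tcp_pos: [0.5826, -0.1458, 0.1549]
eef_rot: [0.271, 0.962, -0.0, 0.0]
wrist_force: [1.3, 2.3, 1.2]
grip_width: -0.0001
finger_force: 1.6
```

{"name": "carry_out", "arguments": {
  "series": [
    [4e-05, -0.002, 0, 0.04, 0],
    [4e-05, -0.002, 0, 0.04, 0],
    [4e-05, -0.002, 0, 0.04, 0],
    [4e-05, -0.002, 0, 0.04, 0],
    [4e-05, -0.002, 0, 0.04, 0],
    [4e-05, -0.002, 0, 0.04, 0],
    [4e-05, -0.002, 0, 0.04, 0],
    [4e-05, -0.002, 0, 0.04, 0]
  ]
}}

```text
t: 7.22
tcp_pos: [0.5722, -0.158, 0.1549]
eef_rot: [0.421, 0.907, -0.0, 0.0]
wrist_force: [2.0, 3.2, 1.1]
grip_width: -0.0004
finger_force: 1.6
```

{"name": "carry_out", "arguments": {
  "series": [
    [4e-05, -0.002, 0, 0.04, 0],
    [4e-05, -0.002, 0, 0.04, 0],
    [4e-05, -0.002, 0, 0.04, 0],
    [4e-05, -0.002, 0, 0.04, 0],
    [4e-05, -0.002, 0, 0.04, 0],
    [4e-05, -0.002, 0, 0.04, 0],
    [4e-05, -0.002, 0, 0.04, 0],
    [4e-05, -0.002, 0, 0.04, 0]
  ]
}}

```text
t: 8.22
tcp_pos: [0.5585, -0.1663, 0.1549]
eef_rot: [0.56, 0.828, -0.0, 0.0]
wrist_force: [4.1, 0.8, -0.2]
grip_width: -0.0004
finger_force: 1.6
```

```bash
python3 tr.py
```

```text
gold r 0.0938 ang 48.2
t 8.275 finger r 0.0503 ang -68.89 z 0.1549 F [2.38 1.23 1.  ] tang 2.66 q7 1.0
```

{"name": "carry_out", "arguments": {
  "series": [
    [4e-05, -0.002, 0, 0.04, 0],
    [4e-05, -0.002, 0, 0.04, 0],
    [4e-05, -0.002, 0, 0.04, 0],
    [4e-05, -0.002, 0, 0.04, 0],
    [4e-05, -0.002, 0, 0.04, 0],
    [4e-05, -0.002, 0, 0.04, 0],
    [4e-05, -0.002, 0, 0.04, 0],
    [4e-05, -0.002, 0, 0.04, 0]
  ]
}}

```text
t: 9.28
tcp_pos: [0.5429, -0.1697, 0.1549]
eef_rot: [0.685, 0.728, -0.0, 0.0]
wrist_force: [3.2, -1.9, 0.6]
grip_width: 0.0
finger_force: 1.6
```

{"name": "carry_out", "arguments": {
  "series": [
    [4e-05, -0.002, 0, 0.04, 0],
    [4e-05, -0.002, 0, 0.04, 0],
    [4e-05, -0.002, 0, 0.04, 0],
    [4e-05, -0.002, 0, 0.04, 0],
    [4e-05, -0.002, 0, 0.04, 0],
    [4e-05, -0.002, 0, 0.04, 0]
  ]
}}

```text
t: 10.02
tcp_pos: [0.5309, -0.1691, 0.1549]
eef_rot: [0.767, 0.641, -0.0, 0.0]
wrist_force: [2.9, -1.5, -0.1]
grip_width: -0.0002
finger_force: 1.6
```

```bash
python3 tr.py
```

```text
gold r 0.0937 ang 16.4
lav r 0.0968 ang 106.2
t 10.075 finger r 0.0503 ang -100.86 z 0.1548 F [ 1.4  -1.28  0.3 ] tang 1.61 q7 0.63
```

{"name": "carry_out", "arguments": {
  "series": [
    [4e-05, -0.002, 0, 0.04, 0],
    [4e-05, -0.002, 0, 0.04, 0],
    [4e-05, -0.002, 0, 0.04, 0],
    [4e-05, -0.002, 0, 0.04, 0]
  ]
}}

```text
t: 10.58
tcp_pos: [0.5231, -0.167, 0.1549]
eef_rot: [0.816, 0.578, -0.0, 0.0]
wrist_force: [2.1, -2.0, 1.6]
grip_width: -0.0005
finger_force: 1.5
```

```bash
python3 tr.py
```

```text
gold r 0.0932 ang 7.3
lav r 0.0972 ang 96.8
t 10.625 finger r 0.0503 ang -110.29 z 0.1547 F [ 1.33 -1.27  0.46] tang 1.68 q7 0.52
```

{"name": "carry_out", "arguments": {
  "series": [
    [2e-05, -0.0013, 0, 0.026, 0],
    [2e-05, -0.0013, 0, 0.026, 0]
  ]
}}

```text
t: 10.88
tcp_pos: [0.52, -0.1652, 0.1545]
eef_rot: [0.831, 0.557, -0.0, -0.001]
wrist_force: [-0.8, 0.1, -0.2]
grip_width: 0.0005
finger_force: 0.0
```

```bash
python3 tr.py; python3 - <<'E'
from h import *
d=cam("side"); cv2.imwrite("pics/s2.png",cv2.resize(d["image"][150:360,220:460],None,fx=2.8,fy=2.8))
for n in ("gold",):
    print([b for b in blobs(d,(22,100,80),(34,255,255),8)][:4])
E
```

```text
gold r 0.0915 ang 1.7
lav r 0.098 ang 91.8
t 10.925 finger r 0.0497 ang -113.89 z 0.1545 F [0.55 0.33 0.06] tang 0.37 q7 0.49
[([363.2, 260.4], [360, 257, 7, 9, 44]), ([593.6, 347.6], [589, 341, 12, 16, 119]), ([615.5, 393.0], [585, 362, 55, 89, 2861]), ([482.2, 406.0], [481, 404, 4, 6, 13])]
```

View pics/s2.png

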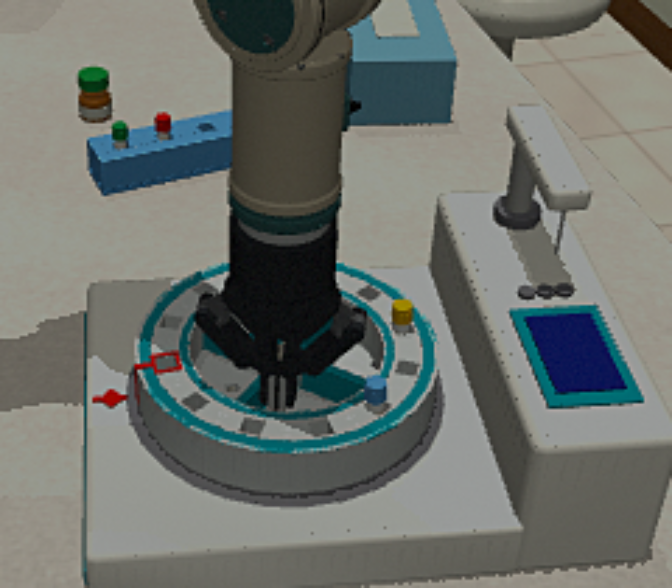

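Side view: the red pocket is at crop (164,362), near the mark at (110,398). The push force fell to zero, so I'll check for the 5 mm drop by triangulating the gold cap and comparing with the start.

```bash
python3 - <<'E'
from h import *
T,S=cam("top"),cam("side")
def f(d,lo,hi):
    for b in blobs(d,lo,hi,6):
        if (240<b[0][0]<420) and 170<b[0][1]<340 : yield b
G=((22,100,60),(34,255,255)); L=((125,40,60),(160,255,255)); B=((95,60,60),(112,255,255))
def run(tag):
    for n,c in (("gold",G),):
        for a in f(T,*c):
            for b in f(S,*c):
                p,e=two(T,a[0],S,b[0]); print(tag,n,p.round(4),"gap",e.round(4),a[1],b[1])
run("now")
T["image"]=cv2.imread("pics/top0.png"); S["image"]=cv2.imread("pics/side0.png"); run("start")
E
```

```text
now gold [ 0.6348 -0.122   0.1158] gap 0.0011 [358, 188, 6, 6, 31] [360, 257, 8, 10, 49]
start gold [ 0.4848 -0.0402  0.1213] gap 0.0011 [325, 252, 6, 6, 27] [287, 243, 7, 10, 44]
```

The gold cap sits 5.5 mm lower than at the start, so the tray has dropped onto the pins (red pocket about 0.13 rad from the mark). Backing off the spoke and lifting out.

{"name": "carry_out", "arguments": {
  "series": [
    [0, 0.003, 0, 0, 0],
    [0, 0.003, 0, 0, 0],
    [0, 0, -0.02, 0, 0],
    [0, 0, -0.04, 0, 0],
    [0, 0, -0.06, 0, 0.3],
    [0, 0, -0.05, 0, 0.4],
    [0, 0, 0, 0, 0.4]
  ]
}}

```text
t: 11.95
tcp_pos: [0.5282, -0.1695, 0.3288]
eef_rot: [0.83, 0.558, 0.003, 0.003]
wrist_force: [0.5, 0.9, -0.7]
grip_width: 0.034
finger_force: 0.0
```

```bash
python3 - <<'E'
from h import *
from go import rel
d=cam("top")
P={}
for n,lo,hi in (("lav",(125,40,60),(160,255,255)),("red",(172,120,60),(6,255,255)),("green",(45,80,40),(80,255,255))):
    for b in blobs(d,lo,hi,6):
        if 165<b[0][0]<205: P[n]=plane(d,b[0],.064)[:2]; print(n,P[n].round(4),b[1])
v=P["green"]-P["lav"]; print("row ang",np.degrees(np.arctan2(v[1],v[0])),np.linalg.norm(v)); print("red expect",(P["lav"]+v*2/3))
rel(P["red"][0],P["red"][1],.25)
print(arm.tips_ahead)
E
python3 tr.py
```

```text
lav [0.6192 0.3246] [175, 203, 7, 6, 32]
red [0.525  0.3107] [181, 241, 7, 5, 28]
green [0.4777 0.3037] [184, 260, 7, 6, 33]
row ang -171.6108150820868 0.14304460892717455
red expect [0.52490722 0.31066391]
t 12.0 tcp [ 0.5272 -0.1685  0.3264] head 67.79 q [-0.21  0.55  0.73  1.78 -0.44  0.97  0.31] F [-0.6  0.5 -0.5] w 0.0339 z [ 0.003 -0.    -1.   ]
shift tool [ 0.4427 -0.1834  0.0762] turn None
0.0726
gold r 0.0916 ang -1.5
lav r 0.0941 ang 88.1
t 12.05 finger r 0.0502 ang -105.65 z 0.3248 F [ 0.35 -0.06 -0.68] tang 0.35 q7 0.31
```

{"name": "carry_out", "arguments": {
  "series": [
    [0.0553, -0.0229, 0, 0, 0.5],
    [0.0553, -0.0229, 0, 0, 0.5],
    [0.0553, -0.0229, 0, 0, 0.5],
    [0.0553, -0.0229, 0, 0, 0.5],
    [0.0553, -0.0229, 0, 0, 0.5],
    [0.0553, -0.0229, 0, 0, 0.5],
    [0.0553, -0.0229, 0, 0, 0.5],
    [0.0553, -0.0229, 0, 0, 0.5]
  ]
}}

```text
t: 13.05
tcp_pos: [0.5232, 0.3124, 0.3228]
eef_rot: [0.83, 0.557, -0.002, -0.0]
wrist_force: [0.7, 0.3, -0.7]
grip_width: 0.043
finger_force: 0.0
```

{"name": "carry_out", "arguments": {
  "series": [
    [0, 0, 0.02, 0.173, 0.5],
    [0, 0, 0.02, 0.173, 0.5],
    [0, 0, 0.02, 0.173, 0.5],
    [0, 0, 0.02, 0.173, 0.5],
    [0, 0, 0, 0.173, 0.5],
    [0, 0, 0, 0.173, 0.5],
    [0, 0, 0, 0, 0.5]
  ]
}}

```text
t: 13.92
tcp_pos: [0.5234, 0.3102, 0.2427]
eef_rot: [0.997, 0.073, -0.001, 0.001]
wrist_force: [-0.2, 0.3, 0.0]
grip_width: 0.0426
finger_force: 0.0
```

```bash
python3 - <<'E'
from h import *
from go import rel
d=cam("wrist"); cv2.imwrite("pics/w1.png",d["image"])
rel(.525,.3107,.118,8.4); print(d["C"])
for n,lo,hi in (("lav",(125,40,60),(160,255,255)),("red",(172,120,60),(6,255,255)),("green",(45,80,40),(80,255,255))):
    for b in blobs(d,lo,hi,60): print(n,b,plane(d,b[0],.066).round(4))
E
```

```text
t 13.975 tcp [0.5236 0.3103 0.2432] head 8.46 q [-1.11  0.84  0.96  1.71 -0.79  1.03 -1.29] F [ 0.2  0.  -0.2] w 0.0427 z [-0.002 -0.002 -1.   ]
shift tool [ 0.0017 -0.0004  0.1252] turn 0.001
[0.59883198 0.3212195  0.31276551]
lav ([313.0, 60.6], [298, 44, 31, 35, 752]) [0.6201 0.3272 0.066 ]
red ([314.0, 230.5], [301, 215, 27, 31, 627]) [0.5275 0.3133 0.066 ]
green ([102.1, 277.1], [73, 250, 58, 56, 2424]) [0.479  0.4378 0.066 ]
green ([314.3, 302.0], [302, 286, 25, 32, 602]) [0.4813 0.3064 0.066 ]
```

View pics/w1.png

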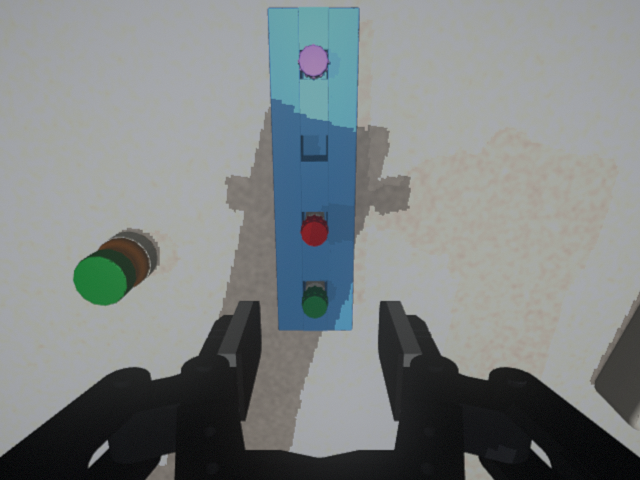

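Wrist view: the red cap is at (314,230) and centred between the fingers, with lavender and green in line with it and the row along the tool x. Descending and gripping.

{"name": "carry_out", "arguments": {
  "series": [
    [0.0028, -0.0013, 0.03, 0, 0.5],
    [0, 0, 0.04, 0, 0.5],
    [0, 0, 0.03, 0, 0.5],
    [0, 0, 0.018, 0, 0.5],
    [0, 0, 0.007, 0, 0.5],
    [0, 0, 0, 0, 0.5],
    [0, 0, 0, 0, 0.5]
  ],
  "grip_force": 20
}}

```text
t: 14.85
tcp_pos: [0.5275, 0.3125, 0.121]
eef_rot: [0.997, 0.072, 0.001, -0.0]
wrist_force: [-0.4, 0.5, -1.0]
grip_width: 0.0428
finger_force: 0.0
```

```bash
python3 go.py .5262 .312 .118 8.4
```

```text
t 14.85 tcp [0.5275 0.3125 0.121 ] head 8.31 q [-1.04  0.98  0.81  1.77 -0.96  0.83 -1.17] F [-0.4  0.5 -1. ] w 0.0428 z [ 0.002  0.001 -1.   ]
shift tool [-0.0014  0.0003  0.003 ] turn -0.002
```

{"name": "carry_out", "arguments": {
  "series": [
    [-0.001, 0, 0.001, 0, 0.5],
    [0, 0, 0, 0, 0.3],
    [0, 0, 0, 0, 0.1],
    [0, 0, 0, 0, 0.1],
    [0, 0, 0, 0, 0.1]
  ]
}}

```text
t: 15.48
tcp_pos: [0.526, 0.3122, 0.1191]
eef_rot: [0.997, 0.072, 0.0, -0.0]
wrist_force: [0.7, 0.0, 1.4]
grip_width: 0.0149
finger_force: 20.2
```

```bash
python3 go.py .5262 .312 .118 8.4
```

```text
t 15.475 tcp [0.526  0.3122 0.1191] head 8.3 q [-1.04  0.99  0.81  1.78 -0.96  0.83 -1.17] F [0.7 0.  1.4] w 0.0149 z [ 0.  0. -1.]
shift tool [0.0002 0.0002 0.0011] turn -0.002
```

Cap held (14.9 mm, 20 N). Lifting straight up, then measuring the seated pocket.

{"name": "carry_out", "arguments": {
  "series": [
    [0, 0, -0.01, 0, 0.05],
    [0, 0, -0.02, 0, 0.05],
    [0, 0, -0.03, 0, 0.05],
    [0, 0, -0.05, 0, 0.05],
    [0, 0, -0.05, 0, 0.05],
    [0, 0, 0, 0, 0.05]
  ]
}}

```text
t: 16.23
tcp_pos: [0.5282, 0.3119, 0.2845]
eef_rot: [0.997, 0.072, 0.004, -0.002]
wrist_force: [0.9, 0.5, -0.5]
grip_width: 0.0151
finger_force: 20.0
```

```bash
cat > pk.py <<'E'
from h import *
from go import rel
d=cam("top"); im=d["image"]; hsv=cv2.cvtColor(im,cv2.COLOR_BGR2HSV)
m=cv2.inRange(hsv,(82,90,60),(100,255,255)); ys,xs=np.nonzero(m)
C=np.array([.54,-.1195])
Q=np.array([plane(d,(x,y),.102)[:2] for x,y in zip(xs,ys)])
for it in range(3):
    r=np.hypot(*(Q-C).T); k=(r>.066+.006)&(r<.092); 
    P=Q[k]; A=np.linalg.lstsq(np.c_[2*P,np.ones(len(P))],(P**2).sum(1),rcond=None)[0]; C=A[:2]
print("ctr",C,"r",np.sqrt(A[2]+C@C))
r=np.hypot(*(Q-C).T); k=(r>.028)&(r<.066); w=Q[k]-C; a=np.arctan2(w[:,1],w[:,0]); sp=np.degrees(np.angle(np.exp(4j*a).mean())/4); print("spoke",sp,"-> red",[sp+45+90*i for i in (1,-3)])
for b in blobs(d,(170,60,60),(8,255,255),4):
    w=plane(d,b[0],.102)[:2]-C
    if np.hypot(*w)<.13: print("redframe",plane(d,b[0],.102).round(4),np.hypot(*w),np.degrees(np.arctan2(w[1],w[0])),b[1])
S=cam("side")
for b in blobs(S,(170,60,60),(8,255,255),4):
    if 240<b[0][0]<420 and b[0][1]>240: print("side",b,plane(S,b[0],.102).round(4))
rel(*(C-.096*np.array([1,0])),.28)
E
python3 pk.py
```

```text
ctr [ 0.54004446 -0.1198475 ] r 0.08056819817780543
spoke 44.13446942421092 -> red [np.float64(179.13446942421092), np.float64(-180.86553057578908)]
redframe [ 0.441  -0.1193  0.102 ] 0.09907476732617435 179.70556223265834 [357, 268, 9, 15, 50]
side ([277.2, 279.2], [268, 275, 18, 9, 66]) [ 0.4389 -0.1204  0.102 ]
side ([268.5, 288.6], [268, 283, 2, 12, 17]) [ 0.4154 -0.1454  0.102 ]
side ([258.9, 291.8], [253, 289, 13, 7, 50]) [ 0.3944 -0.1503  0.102 ]
t 16.325 tcp [0.5258 0.3122 0.2801] head 8.29 q [-1.12  0.8   0.99  1.67 -0.75  1.09 -1.33] F [-0.8  0.4  0.7] w 0.0149 z [ 0.001  0.001 -1.   ]
shift tool [-0.1432  0.4158 -0.0006] turn None
```

{"name": "carry_out", "arguments": {
  "series": [
    [-0.0178, 0.0517, 0, 0, 0.05],
    [-0.0178, 0.0517, 0, 0, 0.05],
    [-0.0178, 0.0517, 0, 0, 0.05],
    [-0.0178, 0.0517, 0, 0, 0.05],
    [-0.0178, 0.0517, 0, 0, 0.05],
    [-0.0178, 0.0517, 0, 0, 0.05],
    [-0.0178, 0.0517, 0, 0, 0.05],
    [-0.0176, 0.0515, 0, 0, 0.05]
  ]
}}

```text
t: 17.32
tcp_pos: [0.4437, -0.1186, 0.2782]
eef_rot: [0.997, 0.072, -0.001, -0.0]
wrist_force: [0.3, 0.4, -0.4]
grip_width: 0.0149
finger_force: 20.0
```

{"name": "carry_out", "arguments": {
  "series": [
    [0, 0, 0, 0, 0.05],
    [0, 0, 0, 0, 0.05]
  ]
}}

```text
t: 17.58
tcp_pos: [0.4444, -0.1167, 0.2782]
eef_rot: [0.997, 0.072, -0.001, -0.001]
wrist_force: [0.5, 0.6, -0.6]
grip_width: 0.015
finger_force: 20.0
```

```bash
python3 - <<'E'
from h import *
from go import rel
d=cam("wrist"); rel(.4447,-.1174,.28,8.3)
im=d["image"].copy()
for p in ((.4447,-.1174,.102),(.444,-.1184,.102)): print(p,proj(d,p).round(1))
for b in blobs(d,(170,80,60),(8,255,255),20): print(b,plane(d,b[0],.102).round(4))
cv2.imwrite("pics/w2.png",im)
E
```

```text
t 17.625 tcp [ 0.4447 -0.116   0.2782] head 8.38 q [-0.44  0.57  0.97  2.07 -0.65  0.83 -0.51] F [0.  0.6 0. ] w 0.0152 z [-0.002  0.001 -1.   ]
shift tool [-0.0002  0.0013 -0.0018] turn 0.001
(0.4447, -0.1174, 0.102) [320.4 238. ]
(0.444, -0.1184, 0.102) [321.9 239.3]
([320.9, 243.9], [301, 220, 42, 53, 781]) [ 0.4411 -0.1182  0.102 ]
([284.0, 275.9], [272, 266, 27, 25, 330]) [ 0.4174 -0.0988  0.102 ]
([319.2, 340.2], [296, 308, 47, 64, 2466]) [ 0.3765 -0.1266  0.102 ]
```

View pics/w2.png

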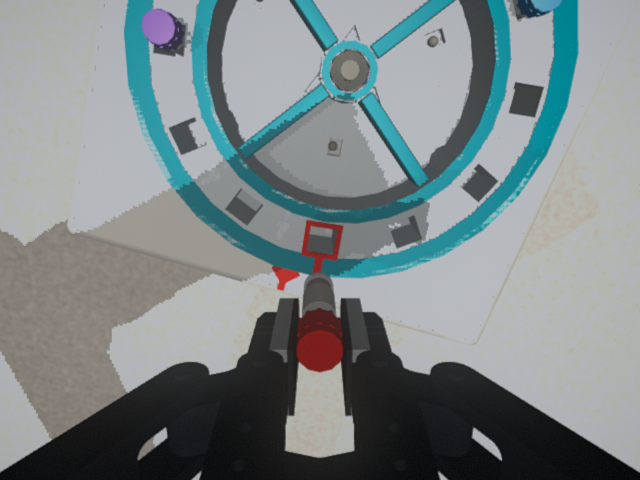

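Wrist view: the red frame is centred at about (322,239), where the top-camera pocket estimate projects. The held cap's top face is centred at about (319.5,348). I'll compare tube and pocket in this same view.

```bash
python3 - <<'E'
from h import *
from go import rel
d=cam("wrist"); z=arm.state()["tcp_pos"][2]; ztop=z-.1131+.060
c=plane(d,(319.5,348.5),ztop); print("cap top",c.round(4), "width", (plane(d,(343,348),ztop)-plane(d,(296,348),ztop)).round(4))
h=cv2.cvtColor(d["image"],cv2.COLOR_BGR2HSV); m=cv2.inRange(h,(170,80,60),(180,255,255))|cv2.inRange(h,(0,80,60),(8,255,255))
# frame: fit rotated rect to red pixels that enclose pocket, excluding thin stripe by opening of the filled shape
n,l,s,_=cv2.connectedComponentsWithStats(m); i=l[222:226,310:335].max()
f=(l==i).astype(np.uint8); cn=cv2.findContours(f,cv2.RETR_EXTERNAL,cv2.CHAIN_APPROX_NONE)[0]; g=cv2.drawContours(np.zeros_like(f),cn,-1,1,-1)
g=cv2.morphologyEx(g,cv2.MORPH_OPEN,np.ones((15,15),np.uint8)); rr=cv2.minAreaRect(np.argwhere(g)[:,::-1].astype(np.float32)); print(rr,plane(d,rr[0],.102).round(4))
p=plane(d,rr[0],.102); rel(*(p[:2]-c[:2]+arm.state()["tcp_pos"][:2]),.28,8.3)
E
```

```text
cap top [ 0.4454 -0.1163  0.2252] width [ 0.0022 -0.0151  0.    ]
((322.5, 241.0), (36.0, 37.0), 90.0) [ 0.4433 -0.1182  0.102 ]
t 17.675 tcp [ 0.4449 -0.1158  0.2783] head 8.44 q [-0.44  0.57  0.97  2.07 -0.65  0.83 -0.51] F [-0.4  0.4 -0.6] w 0.015 z [-0.002  0.001 -1.   ]
shift tool [-0.0023  0.0016 -0.0017] turn 0.002
```

{"name": "carry_out", "arguments": {
  "series": [
    [-0.0015, 0.0018, 0.03, 0, 0.05],
    [0, 0, 0.02, 0, 0.05],
    [0, 0, 0.005, 0, 0.05],
    [0, 0, 0, 0, 0.05],
    [0, 0, 0, 0, 0.05]
  ]
}}

```text
t: 18.3
tcp_pos: [0.444, -0.1192, 0.2245]
eef_rot: [0.997, 0.073, 0.001, 0.0]
wrist_force: [0.1, -0.0, 0.6]
grip_width: 0.0148
finger_force: 20.0
```

```bash
python3 - <<'E'
from h import *
from go import rel
rel(.4437,-.1178,.179,8.3)
d=cam("wrist"); e=cam("side")
a=d["image"][180:400,220:420]; b=e["image"][190:310,230:340]
cv2.imwrite("pics/c3.png",np.hstack([cv2.resize(a,(400,440)),cv2.resize(b,(400,440))]))
E
```

```text
t 18.3 tcp [ 0.444  -0.1192  0.2245] head 8.34 q [-0.36  0.64  0.86  2.13 -0.77  0.71 -0.41] F [ 0.1 -0.   0.6] w 0.0148 z [ 0.001 -0.    -1.   ]
shift tool [-0.0002 -0.0015  0.0455] turn 0.001
```

View pics/c3.png

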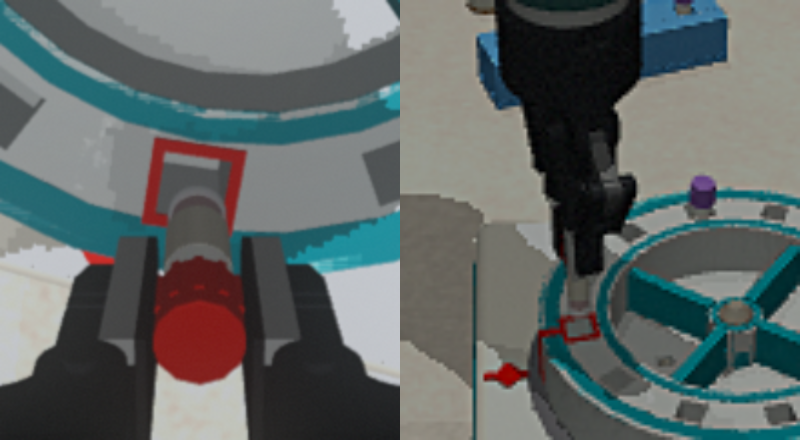

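The tube looks centred over the red frame in both views (wrist crop: tube column about 197, frame about 196). Lowering gently while watching the force.

{"name": "carry_out", "arguments": {
  "series": [
    [0, 0, 0.003, 0, 0.05],
    [0, 0, 0.003, 0, 0.05],
    [0, 0, 0.002, 0, 0.05],
    [0, 0, 0, 0, 0.05]
  ]
}}

```text
t: 18.9
tcp_pos: [0.4434, -0.1194, 0.2157]
eef_rot: [0.997, 0.072, -0.0, -0.0]
wrist_force: [-0.0, 0.0, 0.1]
grip_width: 0.0153
finger_force: 20.0
```

```bash
python3 go.py .4437 -.1185 .179 8.3
```

```text
t 18.9 tcp [ 0.4434 -0.1194  0.2157] head 8.28 q [-0.34  0.65  0.84  2.14 -0.79  0.69 -0.39] F [-0.   0.   0.1] w 0.0153 z [-0.  0. -1.]
shift tool [ 0.0004 -0.0009  0.0367] turn -0.0
```

{"name": "carry_out", "arguments": {
  "series": [
    [0.0003, -0.0005, 0.002, 0, 0.05],
    [0, 0, 0.002, 0, 0.05],
    [0, 0, 0.002, 0, 0.05],
    [0, 0, 0, 0, 0.05]
  ]
}}

```text
t: 19.4
tcp_pos: [0.4437, -0.1189, 0.2097]
eef_rot: [0.997, 0.072, -0.0, -0.0]
wrist_force: [1.0, -0.4, -0.6]
grip_width: 0.0153
finger_force: 20.0
```

{"name": "carry_out", "arguments": {
  "series": [
    [0, 0, 0.002, 0, 0.05],
    [0, 0, 0.002, 0, 0.05],
    [0, 0, 0.002, 0, 0.05],
    [0, 0, 0, 0, 0.05]
  ]
}}

```text
t: 19.9
tcp_pos: [0.4437, -0.1189, 0.2037]
eef_rot: [0.997, 0.072, -0.0, -0.0]
wrist_force: [0.3, 0.2, -0.7]
grip_width: 0.0147
finger_force: 20.0
```

```bash
python3 go.py .4437 -.1189 .179 8.3
```

```text
t 19.9 tcp [ 0.4437 -0.1189  0.2037] head 8.29 q [-0.33  0.67  0.81  2.15 -0.81  0.67 -0.37] F [ 0.3  0.2 -0.7] w 0.0147 z [-0.  0. -1.]
shift tool [-0.      0.      0.0247] turn -0.0
```

Twelve millimetres in with no resistance, so I'm continuing.

{"name": "carry_out", "arguments": {
  "series": [
    [0, 0, 0.003, 0, 0.05],
    [0, 0, 0.003, 0, 0.05],
    [0, 0, 0.003, 0, 0.05],
    [0, 0, 0.003, 0, 0.05],
    [0, 0, 0, 0, 0.05]
  ]
}}

```text
t: 20.52
tcp_pos: [0.4437, -0.1189, 0.1917]
eef_rot: [0.997, 0.072, -0.0, -0.0]
wrist_force: [-0.6, -1.0, -0.4]
grip_width: 0.015
finger_force: 20.0
```

{"name": "carry_out", "arguments": {
  "series": [
    [0, 0, 0.003, 0, 0.05],
    [0, 0, 0.003, 0, 0.05],
    [0, 0, 0.002, 0, 0.05],
    [0, 0, 0, 0, 0.05]
  ]
}}

```text
t: 21.02
tcp_pos: [0.4437, -0.1189, 0.1837]
eef_rot: [0.997, 0.072, -0.0, -0.0]
wrist_force: [0.3, -0.3, -0.8]
grip_width: 0.0152
finger_force: 20.0
```

Bottom is about 4 mm off the floor. Going slower now.

{"name": "carry_out", "arguments": {
  "series": [
    [0, 0, 0.0015, 0, 0.05],
    [0, 0, 0.0015, 0, 0.05],
    [0, 0, 0, 0, 0.05]
  ]
}}

```text
t: 21.4
tcp_pos: [0.4438, -0.1188, 0.1808]
eef_rot: [0.997, 0.072, -0.0, -0.0]
wrist_force: [0.2, -0.3, 0.1]
grip_width: 0.0149
finger_force: 20.0
```

```bash
python3 go.py .4437 -.1189 .179 8.3
```

```text
t 21.4 tcp [ 0.4438 -0.1188  0.1808] head 8.29 q [-0.29  0.7   0.75  2.16 -0.87  0.62 -0.32] F [ 0.2 -0.3  0.1] w 0.0149 z [-0.  0. -1.]
shift tool [-0.0001  0.0001  0.0018] turn -0.0
```

{"name": "carry_out", "arguments": {
  "series": [
    [0, 0, 0.0008, 0, 0.05],
    [0, 0, 0.0007, 0, 0.05],
    [0, 0, 0, 0, 0.05]
  ]
}}

```text
t: 21.78
tcp_pos: [0.4438, -0.1189, 0.1794]
eef_rot: [0.997, 0.072, -0.0, -0.0]
wrist_force: [-0.5, 0.7, -0.3]
grip_width: 0.015
finger_force: 20.0
```

{"name": "carry_out", "arguments": {
  "series": [
    [0, 0, 0, 0, 0.25],
    [0, 0, 0, 0, 0.4],
    [0, 0, 0, 0, 0.4],
    [0, 0, 0, 0, 0.4]
  ]
}}

```text
t: 22.28
tcp_pos: [0.4438, -0.1189, 0.1794]
eef_rot: [0.997, 0.072, 0.0, -0.0]
wrist_force: [0.1, -0.7, 0.5]
grip_width: 0.034
finger_force: 0.0
```

{"name": "carry_out", "arguments": {
  "series": [
    [0, 0, -0.01, 0, 0.4],
    [0, 0, -0.03, 0, 0.4],
    [0, 0, -0.05, 0, 0.4],
    [0, 0, -0.05, 0, 0.4],
    [-0.02, -0.06, 0, 0, 0.4],
    [-0.01, -0.06, 0, 0, 0.4],
    [0, -0.06, 0, 0, 0.4],
    [0, -0.06, 0, 0, 0.4]
  ]
}}

```text
t: 23.28
tcp_pos: [0.3792, 0.1153, 0.3201]
eef_rot: [0.997, 0.072, 0.0, -0.001]
wrist_force: [1.1, -0.2, 0.5]
grip_width: 0.0343
finger_force: 0.0
```

```bash
python3 - <<'E'
from h import *
from go import rel
rel(.44,-.12,.3)
T,S=cam("top"),cam("side")
def f(d,lo,hi):
    return [b for b in blobs(d,lo,hi,6) if 240<b[0][0]<420 and 180<b[0][1]<340]
for n,lo,hi in (("red",(172,120,60),(6,255,255)),("gold",(22,100,60),(34,255,255)),("lav",(125,40,60),(160,255,255))):
    for a in f(T,lo,hi):
        for b in f(S,lo,hi):
            p,e=two(T,a[0],S,b[0])
            if e<.01: print(n,p.round(4),e.round(4),a,b)
b=S["image"][160:330,220:420]; a=T["image"][170:310,280:440]
cv2.imwrite("pics/fin.png",np.hstack([cv2.resize(a,(400,400)),cv2.resize(b,(400,400))]))
E
```

```text
t 23.275 tcp [0.3792 0.1153 0.3201] head 8.27 q [-1.2   0.47  1.19  2.17 -0.58  0.87 -1.08] F [ 1.1 -0.2  0.5] w 0.0343 z [ 0.001  0.001 -1.   ]
shift tool [0.0263 0.2416 0.0199] turn None
red [ 0.4417 -0.1208  0.1095] 0.0031 ([362.3, 272.2], [359, 269, 7, 8, 42]) ([277.7, 276.5], [268, 270, 17, 14, 99])
red [ 0.4018 -0.0981  0.0537] 0.0021 ([351.4, 289.0], [349, 286, 6, 7, 21]) ([259.1, 291.8], [253, 289, 13, 6, 39])
gold [ 0.6328 -0.1228  0.117 ] 0.0012 ([360.8, 191.4], [358, 189, 7, 6, 34]) ([363.0, 261.0], [360, 257, 7, 10, 49])
lav [ 0.5296 -0.0239  0.2667] 0.0027 ([320.5, 230.1], [318, 227, 6, 8, 39]) ([307.1, 185.5], [305, 184, 6, 5, 15])
lav [ 0.5434 -0.0254  0.1164] 0.0015 ([320.5, 230.1], [318, 227, 6, 8, 39]) ([312.8, 241.5], [310, 238, 7, 9, 42])
```

View pics/fin.png

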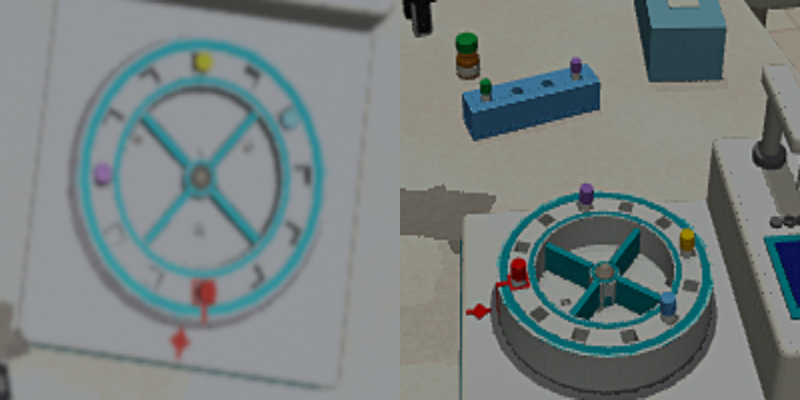

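The red tube stands fully down in the red pocket (crop 518,271), with its cap level with the other tubes. The tray is seated and the other tubes are untouched. Handing in.

```bash
python3 -c "
from bench import arm; print(arm.hand_in())"
```

```text
the job is handed in; nothing more can be done
None
```

The tray has dropped onto the drive pins with the red pocket about 0.14 rad from the index mark, the red-capped tube stands fully down in that pocket and is released, and the job was handed in at about 23 s; no verdict was returned.

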